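# Park the parrot's dish carrier in the feeding bay and hang its gate

### The arm

A 6-joint arm with a two-finger parallel gripper is mounted at the origin on the work surface. World frame = base frame: x ahead of the robot, y to its left, z up, the work surface at z = 0. Lengths are in m, angles in degrees, forces in N, time in s.
With the tool pointing down it reaches from about 0.4 to 0.825 m from the base axis. Payload 7 kg.
Tool frame: the origin (TCP) lies midway between the tips of the shut fingers; the grasp point (between the pads) lies 19 mm behind it; z points along the fingers, y is the line along which they close (so a half turn about z gives the same grasp; the last joint's range is limited). The gripper opens to 88 mm and grips with 3 to 60 N. Pads are 19 mm wide; open, the fingers measure 130 mm over their backs; the gripper's body (78 mm by 193 mm) begins 47 mm behind the grasp point.
Start: joints at [-49.097, 20.546, 0.682, 0, -70.136, -16.507], TCP at [0.279, -0.615, 0.227] pointing down, gripper open.
Joint ranges: [-176.03, 176.03], [-82.01, 121.73], [-58.28, 71.71], [-173.87, 95.51], [-174.79, -0.11], [-173.66, 173.66]. Speed limits (degrees/s): [136.94, 136.94, 172.46, 180, 180, 180].

### API

Orientations are given as [roll, pitch, yaw] about the fixed x, y, z axes, in that order (R = Rz(yaw) Ry(pitch) Rx(roll)).
In Python, from plant import r gives the robot as it stands.
- The arm moves only by the tool drive_tool, never from a script. Its argument "commands" is a list of rows, each an object of numbers: "hand": the closure, from 0 (fully open) to 1 (shut); "tx", "ty", "tz": the shift along the world's x, y, z scaled (see below); "turn": the turn about the world's z scaled (see below). A call has 1 to 10 rows; each row is the pose to reach, as a shift and turn from the pose commanded when the call began; what a row does not reach only later rows make up. The controller multiplies each number of a shift by 0.6 m and each number of a turn by 90 degrees. A row lasts 1/10 s, in which the tool goes at most 50 mm and 8.59 degrees, less where a joint would pass 70% of its speed; a pose out of reach is approached as far as the arm can. A call with a number of a shift or a turn outside -1 to 1 is refused whole. A call with a gripper value outside its range is refused whole. The fingers move at their own pace and stop on an object; "grip_force" is the grip in N (left out, the last holds). Time passes only in rows, so rows that repeat a pose let the fingers close. It gives the time, the measured TCP pose, the force, the opening and the grip force at its end, in the units of the state.
- r.get_state(): the state, without advancing time (a new reading comes with each control period).
- r.capture(name): name is "side" or "top" or "wrist"; returns a dict with "frame" (400x640x3 uint8, red, green, blue), "fx", "fy", "cx", "cy" (pixels), "D" ([k1, k2, p1, p2, k3] as OpenCV has them; the pictures are not rectified), "world_from_camera" (4x4, takes a point from camera to world coordinates); the wrist camera has in their place "T_tool_cam" (4x4, takes a point from camera to tool coordinates, whose origin is the TCP and whose axes are the flange's). Camera axes: x right, y down, z forward; pixel columns grow to the right and rows downward; lengths in m; the calibration is good to about 2 mm. A picture is of the moment at which its call begins: read the wrist's pose just before it. There is no depth.
- r.close_job(): hands the job in; it is judged then, once.
Trained networks look in the newest picture that a camera, given by its name, has taken for a name from the list of things; names that differ only in an ending like _2 or _b are one class to them, and where a whole thing is asked for, a point or a joint stands for the part that bears it (a point fixed in the world has none). Each returns a list of dicts, best first, with "score" (0 to 1); they miss things now and then, are a little off and sometimes report something else, mostly with a low value. They report only what shows in the picture. A call takes as long as a camera call. They do not tell look-alikes from the thing itself.
- r.trace(label, camera): "pixels" (400x640 bool, what is visible of it) and "extent" ([left, top, right, bottom] in pixels, round what is visible of it).
The state is a dict: "time_s": time; "joints": joint angles; "qd": joint speeds; "joint_torque": joint torques, N m; "tcp_pos": TCP position; "eef_rot": TCP orientation; "contact_force": force on the tool from outside, world axes, zero at the start; "moment": the same for the moment, N m; "gripper_width": finger opening in m; "gripper_force": force on a finger pad.
Only numpy, scipy, OpenCV 4.12 (cv2) and the standard library are available. Lean on these libraries where they do the work, as an engineer would, in place of code of your own. Each camera call takes 0.05 s, during which the arm holds its last target. There are 200 camera calls.

### The job

On the parrot's feeding station, slide the blue dish carrier along its track to the next station, the orange-marked one, until it clicks into the detent there, and not on to the blue-marked last station. Then lift the pink gate out of its wooden rack and hang it on the hinge post, both sockets fully down on the two upright pins, closed along the side of the bay with its free end beside the thin strike post, and let go. Leave the green cups, the bell and the pink ring where they are.

Things in the scene. Friction and masses are not known exactly. Their poses are not given: they have to be found in the camera images.
- carrier (a joint): Travel of the carrier along the track's +y (m). Starts between 0 and 0.045, on the plain stretch (friction 1.5 N); 0.150 is the orange-marked station, 0.220 the blue-marked last one. Detent: a sprung pawl and ridges with crests at 0.1415, 0.1585 and 0.2115, each about 10 N to cross; let go from 0.144 to 0.156 the carrier draws itself to 0.150. Travel ends at 0.222
- track: Aluminium track 340 x 120 x 12 mm fixed on the shelf; origin at the centre of its underside, y along the track in the direction of travel, z up. Side lips rise to z 20 mm, end stops to 22 mm. Orange marks at y 40, blue marks at y 110 mm. On its +x side stand the dark hinge post (18 mm square, x 75, y 146 mm, 138 mm high) and the strike post (10 mm square, x 55, y -12 mm, 110 mm high)
- push_plate (a point): Centre of the rear (-y) face of the carrier's upright push plate, 72 mm above the shelf; plate 60 mm wide along track x, 8 mm thick, from 31 to 103 mm above the shelf. Axes as the track's. The carrier (blue deck 90 x 90 mm, white dish with a red and yellow egg fixed in it, 99 mm high) lies on the +y side, its centre 45 mm ahead of this point
- station (a point): Point on the track's top face (12 mm up) at the orange-marked station, where the carrier's centre must come. Axes as the track's
- pin_low (a point): Tip, 50 mm above the shelf, of the lower hinge pin: upright brass pintle 8 mm thick, 18 mm tall, its top 8 mm tapered to 2 mm, on an 8 mm thick, 18 mm wide bracket (top 32 mm up) that reaches from the hinge post (28 mm away in track +y) to 9 mm past the pin axis. Axes as the track's
- pin_high (a point): Tip of the upper hinge pin, the same size and straight above the lower: tip 130 mm above the shelf, bracket top at 112 mm, bracket underside at 104 mm
- gate_center (a point): Centre of the loose pink gate (half-way up, mid-leaf): leaf 12 mm thick (x), 120 mm long (y), 115 mm high (z), about 0.16 kg, a frame with thin bars. Grip its solid top rail, 25.5 to 57.5 mm above this point. Its sockets stand out at the +y end, axis 78 mm from this point. Starts upright in the rack's slot, underside 12 mm above the shelf; free once lifted straight up 25 mm
- socket_low (a point): Lower mouth centre of the gate's lower brass socket, a tube 21 mm outside, 11 mm bore, 16 mm tall, open at both ends; 12 mm above the gate's underside. Axes as the gate's. Fully down, this mouth rests on the lower bracket, 18 mm below the pin's tip, and the gate's underside hangs 20 mm above the shelf
- socket_high (a point): Lower mouth centre of the upper socket, 80 mm above that of the lower, same tube. Both sockets meet their pins at the same height; the lower has to come in sideways below the upper bracket
- gate_toe (a point): Free end of the gate: middle of the leaf's -y end face, 45 mm above its underside
- strike (a point): Where the gate's free end (gate_toe) comes when the gate is hung and closed, beside the strike post, 65 mm above the shelf
- rack: Fixed teak rack, 80 x 120 mm base 12 mm thick with a 16 mm wide slot along its y between two walls 12 mm thick, 100 mm long, which rise to 34 mm; origin at the centre of its underside
- cups_center (a point): Centre of the tower of green stacking cups, 76 mm across, 122 mm high; leave alone
- bell_center (a point): Centre of the aluminium bell, 72 mm across, 80 mm high; leave alone
- ring_center (a point): Centre of the pink acrylic ring lying flat, 100 mm across, 12 mm high; leave alone
- perch (a point): Middle of the fixed teak perch dowel on the track's -x side, 24 mm thick, 250 mm long along track y, 99 mm above the shelf, on two posts; an obstacle. Axes as the track's
There are look-alikes about, which are no part of the job. Leave any white look-alike of the part that bears gate_center alone.

How it is judged:
By the outcome, as a careful person would: the job done as asked, in the order asked, and still so for the second after the job is handed in, with the robot touching nothing.
It also fails if it takes over 72 s, if anything falls off the work surface, if the arm or the gripper's body presses on something with over 40 N, if the wrist force passes 120 N, or if a joint passes its speed limit or range.

## Working session

There is one attempt and no reset: what is moved stays moved. The work goes in short steps, Python scripts to look and compute and a tool call to move; the robot and the scene stay as the last step left them, time stands still between calls to the robot, and variables do not carry over. Pictures are saved under pics/ and viewed, at most 13 in all, crops included, and the job is handed in when it is done.

Besides the shell and the picture viewer there is one more tool, called after "Request:" in YAML: its name, and indented under it one key for each argument. drive_tool: Moves the arm, as the interface text tells. Its arguments: {"type":"object","properties":{"commands":{"type":"array"},"grip_force":{"type":"number"}},"required":["commands"]}

```bash
ls; mkdir -p pics; cat > h.py <<'E'
import numpy as np, cv2
from plant import r
from scipy.spatial.transform import Rotation as Ro
def cam(name):
    s=r.get_state(); c=r.capture(name)
    K=np.array([[c['fx'],0,c['cx']],[0,c['fy'],c['cy']],[0,0,1.]]); D=np.array(c['D'],float)
    if name=='wrist':
        T=np.eye(4); T[:3,:3]=Ro.from_euler('xyz',s['eef_rot'],degrees=True).as_matrix(); T[:3,3]=s['tcp_pos']
        W=T@np.array(c['T_tool_cam'])
    else: W=np.array(c['world_from_camera'])
    return c['frame'],K,D,W
def ray(px,K,D,W):
    p=cv2.undistortPoints(np.array(px,float).reshape(-1,1,2),K,D).reshape(-1,2)
    d=np.c_[p,np.ones(len(p))]@W[:3,:3].T
    return W[:3,3],d
def onz(px,z,K,D,W):
    o,d=ray(px,K,D,W); return o+d*((z-o[2])/d[:,2])[:,None]
def proj(P,K,D,W):
    V=np.linalg.inv(W); rv=cv2.Rodrigues(V[:3,:3])[0]
    return cv2.projectPoints(np.array(P,float).reshape(-1,1,3),rv,V[:3,3],K,D)[0].reshape(-1,2)
def save(n,f): cv2.imwrite('pics/'+n,cv2.cvtColor(f,cv2.COLOR_RGB2BGR))
E
python3 - <<'E'
from h import *
print(r.get_state())
for n in ['top','side']:
    f,K,D,W=cam(n); save(n+'0.png',f); print(n,K[0,0],W.round(3).tolist())
    for l in ['track','carrier','gate_center','rack','cups_center','bell_center','ring_center','perch','push_plate','pin_low']:
        try:
            for t in r.trace(l,n): 
                ys,xs=np.nonzero(t['pixels']); print(l,round(t['score'],2),np.round(t['extent']).tolist(),len(xs))
        except Exception as e: print(l,e)
E
```

```text
pics
{'time_s': 0.0, 'joints': array([-4.90960563e+01,  2.05901025e+01,  6.32838643e-01, -2.07105676e-02,
       -7.01356766e+01, -1.65060012e+01]), 'qd': array([-0.10221546,  0.08718336,  0.02283194, -0.04936436, -0.06933537,
       -0.09320689]), 'joint_torque': array([-1.62655720e-03, -5.82706690e+01,  2.93062806e+01,  6.99741706e+00,
        6.79110046e-03, -1.65055826e-04]), 'tcp_pos': array([ 0.27858331, -0.61428142,  0.22562877]), 'eef_rot': array([ 1.79905358e+02, -7.74156396e-03, -1.55609104e+02]), 'contact_force': array([ 0.12447896, -0.45200485, -0.24776783]), 'moment': array([-0.00738569, -0.01250555,  0.03982255]), 'gripper_force': 0.0, 'gripper_width': 0.08767762112776517}
top 517.2588238324663 [[0.017, -0.983, 0.184, 0.132], [-1.0, -0.018, -0.001, 0.068], [0.004, -0.184, -0.983, 1.749], [0.0, 0.0, 0.0, 1.0]]
track 0.9 [283.0, 142.0, 384.0, 202.0] 4223
carrier 0.55 [346.0, 155.0, 378.0, 184.0] 695
gate_center 0.85 [235.0, 191.0, 245.0, 237.0] 370
gate_center 0.84 [220.0, 248.0, 248.0, 292.0] 359
gate_center 0.69 [182.0, 181.0, 201.0, 233.0] 541
rack 0.63 [230.0, 203.0, 
[... 571 characters left out ...]
0, 0.0, 0.0, 1.0]]
track 0.84 [239.0, 154.0, 333.0, 263.0] 5661
carrier 0.61 [284.0, 159.0, 318.0, 202.0] 1053
gate_center 0.86 [227.0, 344.0, 301.0, 400.0] 1766
gate_center 0.78 [268.0, 290.0, 340.0, 332.0] 1577
gate_center 0.7 [346.0, 324.0, 422.0, 367.0] 1791
rack 0.66 [280.0, 307.0, 335.0, 342.0] 1264
cups_center 0.76 [365.0, 116.0, 388.0, 157.0] 744
cups_center 0.15 [283.0, 159.0, 319.0, 208.0] 1036
bell_center 0.85 [314.0, 128.0, 333.0, 152.0] 314
ring_center 0.74 [218.0, 258.0, 261.0, 292.0] 676
ring_center 0.49 [236.0, 156.0, 333.0, 262.0] 5724
perch 0.69 [239.0, 154.0, 331.0, 264.0] 5649
push_plate 0.72 [285.0, 157.0, 320.0, 199.0] 1097
pin_low 0.64 [240.0, 156.0, 333.0, 262.0] 5657
```

View pics/top0.png

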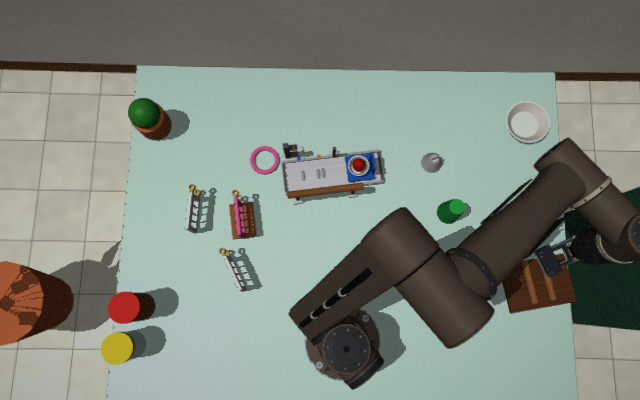

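View pics/side0.png

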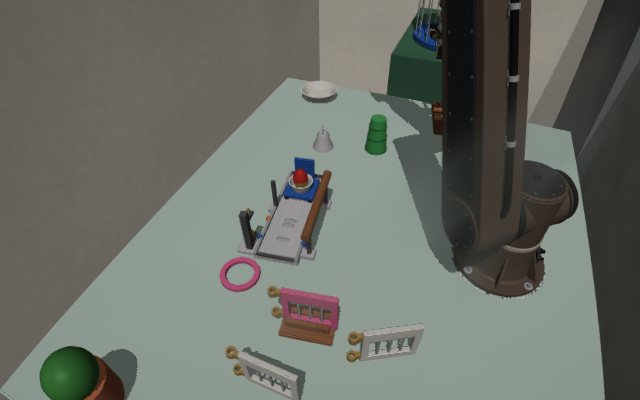

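The pink gate is in the rack at top (240,215), side (308,308). Its look-alikes are the white gates at top (195,207) and (234,270). The carrier is at top (360,167), and the hinge post is at top (290,150), so track +y points image-left. Next I get rough positions and make a close crop to check the choice.

```bash
python3 - <<'E'
from h import *
print(np.array(r.capture('wrist')['T_tool_cam']).round(4).tolist())
f,K,D,W=cam('top')
for n,p,z in [('gate top',(238,215),.12),('sock',(236,194),.11),('toe',(240,236),.11),('rack',(243,220),.0),('hinge',(288,148),.138),('strike',(335,150),.11),('plate',(378,165),.1),('trk L',(284,177),.012),('trk R',(383,167),.012),('perch',(325,190),.1),('bell',(431,162),.04),('cups',(450,210),.06),('ring',(265,160),.01)]:
    print(n,onz([p],z,K,D,W)[0].round(3))
a=cv2.resize(f[130:250,180:390],None,fx=3.6,fy=3.6,interpolation=cv2.INTER_CUBIC); save('crop1.png',a)
E
```

```text
[[0.0007, -0.9665, -0.2568, 0.0683], [1.0, 0.0009, -0.0007, 0.0001], [0.0009, -0.2568, 0.9665, -0.1578], [0.0, 0.0, 0.0, 1.0]]
gate top [0.388 0.339 0.12 ]
sock [0.458 0.351 0.11 ]
toe [0.322 0.331 0.11 ]
rack [0.39  0.341 0.   ]
hinge [0.607 0.186 0.138]
strike [0.611 0.033 0.11 ]
plate [ 0.565 -0.109  0.1  ]
trk L [0.54  0.206 0.012]
trk R [ 0.582 -0.136  0.012]
perch [0.478 0.064 0.1  ]
bell [ 0.595 -0.295  0.04 ]
cups [ 0.427 -0.35   0.06 ]
ring [0.6   0.273 0.01 ]
```

View pics/crop1.png

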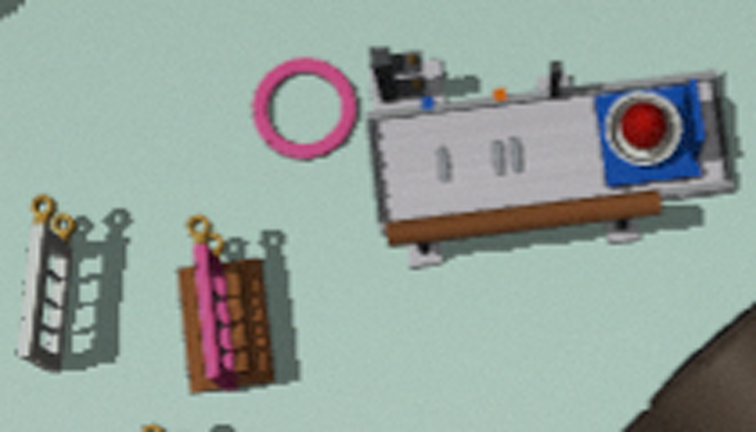

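The crop confirms the pink gate in the teak rack, with its sockets at crop (200,228) pointing towards world +x. The hinge post is at crop (390,75), and the carrier is at the right end with its push plate on the right. I'll move the wrist camera over the track.

Request:
drive_tool:
  commands:
    - {"tz": 0.3, "hand": 1}
    - {"tx": 0.45, "ty": 0.9, "tz": 0.3, "turn": 0.807, "hand": 1}
    - {"tx": 0.45, "ty": 0.9, "tz": 0.3, "turn": 0.807, "hand": 1}
    - {"tx": 0.45, "ty": 0.9, "tz": 0.3, "turn": 0.807, "hand": 1}
    - {"tx": 0.45, "ty": 0.9, "tz": 0.3, "turn": 0.807, "hand": 1}
    - {"tx": 0.45, "ty": 0.9, "tz": 0.3, "turn": 0.807, "hand": 1}
    - {"tx": 0.45, "ty": 0.9, "tz": 0.3, "turn": 0.807, "hand": 1}
    - {"tx": 0.45, "ty": 0.9, "tz": 0.3, "turn": 0.807, "hand": 1}
    - {"tx": 0.45, "ty": 0.9, "tz": 0.3, "turn": 0.807, "hand": 1}
    - {"tx": 0.45, "ty": 0.9, "tz": 0.3, "turn": 0.807, "hand": 1}

```text
invalid input
```

Request:
drive_tool:
  commands:
    - {"ty": 0.0}
    - {"ty": 0.0}
    - {"ty": 0.0}
    - {"ty": 0.0}
    - {"ty": 0.0}

```text
invalid input
```

Request:
drive_tool:
  commands:
    - {"tx": 0, "ty": 0, "tz": 0.3, "turn": 0, "hand": 1}
    - {"tx": 0.45, "ty": 0.9, "tz": 0.3, "turn": 0.807, "hand": 1}
    - {"tx": 0.45, "ty": 0.9, "tz": 0.3, "turn": 0.807, "hand": 1}
    - {"tx": 0.45, "ty": 0.9, "tz": 0.3, "turn": 0.807, "hand": 1}
    - {"tx": 0.45, "ty": 0.9, "tz": 0.3, "turn": 0.807, "hand": 1}
    - {"tx": 0.45, "ty": 0.9, "tz": 0.3, "turn": 0.807, "hand": 1}
    - {"tx": 0.45, "ty": 0.9, "tz": 0.3, "turn": 0.807, "hand": 1}
    - {"tx": 0.45, "ty": 0.9, "tz": 0.3, "turn": 0.807, "hand": 1}
    - {"tx": 0.45, "ty": 0.9, "tz": 0.3, "turn": 0.807, "hand": 1}
    - {"tx": 0.45, "ty": 0.9, "tz": 0.3, "turn": 0.807, "hand": 1}
  grip_force: 20

```text
time_s: 2.2
tcp_pos: [0.4759, -0.2193, 0.3722]
eef_rot: [-179.9, -0.0, -82.6]
contact_force: [1.4, -0.4, 0.0]
gripper_width: 0.0129
gripper_force: 0.0
```

Request:
drive_tool:
  commands:
    - {"tx": 0.1, "ty": 0.25, "tz": 0.06, "turn": 0, "hand": 1}
    - {"tx": 0.1, "ty": 0.25, "tz": 0.06, "turn": 0, "hand": 1}
    - {"tx": 0.1, "ty": 0.25, "tz": 0.06, "turn": 0, "hand": 1}
    - {"tx": 0.1, "ty": 0.25, "tz": 0.06, "turn": 0, "hand": 1}
    - {"tx": 0.1, "ty": 0.25, "tz": 0.06, "turn": 0, "hand": 1}
    - {"tx": 0.1, "ty": 0.25, "tz": 0.06, "turn": 0, "hand": 1}

```text
time_s: 2.8
tcp_pos: [0.5353, -0.0713, 0.4071]
eef_rot: [180.0, -0.0, -82.9]
contact_force: [-0.7, 0.0, 0.1]
gripper_width: 0.0004
gripper_force: 0.0
```

```bash
python3 - <<'E'
from h import *
import pickle
f,K,D,W=cam('wrist'); print(r.get_state()['tcp_pos'],K[0,0],W[:3,3]); save('w1.png',f); pickle.dump((f,K,D,W),open('w1.pkl','wb'))
for l in ['carrier','gate_center','push_plate','pin_low','station','strike']:
    for t in r.trace(l,'wrist'): print(l,round(t['score'],2),np.round(t['extent']).tolist())
E
```

```text
[ 0.5350994  -0.07187176  0.4070291 ] 343.4771157142614 [ 0.54434301 -0.1392922   0.56483634]
carrier 0.83 [272.0, 135.0, 327.0, 199.0]
carrier 0.35 [279.0, 2.0, 322.0, 21.0]
push_plate 0.89 [270.0, 136.0, 329.0, 197.0]
pin_low 0.67 [258.0, 113.0, 363.0, 312.0]
station 0.97 [258.0, 116.0, 360.0, 264.0]
strike 0.91 [262.0, 115.0, 364.0, 235.0]
```

View pics/w1.png

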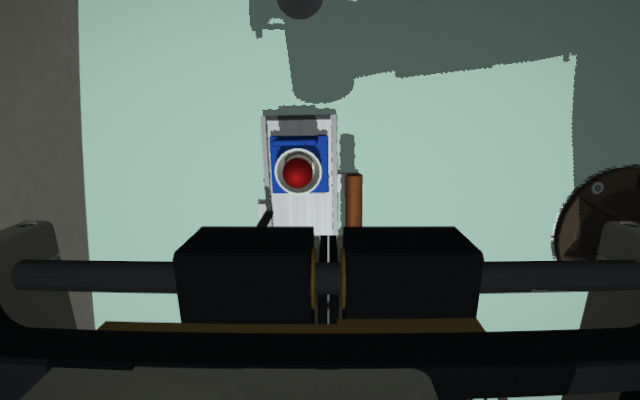

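The wrist view shows the carrier at (299,167), with the push plate towards the top at (300,137). The perch is at (353,200), and the gripper covers the lower half. I'll move on to see the hinge post.

Request:
drive_tool:
  commands:
    - {"tx": 0.09, "ty": 0.52, "tz": -0.17, "turn": 0, "hand": 1}
    - {"tx": 0.09, "ty": 0.52, "tz": -0.17, "turn": 0, "hand": 1}
    - {"tx": 0.09, "ty": 0.52, "tz": -0.17, "turn": 0, "hand": 1}
    - {"tx": 0.09, "ty": 0.52, "tz": -0.17, "turn": 0, "hand": 1}
    - {"tx": 0.09, "ty": 0.52, "tz": -0.17, "turn": 0, "hand": 1}
    - {"tx": 0.09, "ty": 0.52, "tz": -0.17, "turn": 0, "hand": 1}
    - {"tx": 0.09, "ty": 0.52, "tz": -0.17, "turn": 0, "hand": 1}
    - {"tx": 0.09, "ty": 0.52, "tz": -0.17, "turn": 0, "hand": 1}
    - {"tx": 0.09, "ty": 0.52, "tz": -0.17, "turn": 0, "hand": 1}
    - {"tx": 0.09, "ty": 0.52, "tz": -0.17, "turn": 0, "hand": 1}

```text
time_s: 4.15
tcp_pos: [0.5897, 0.24, 0.3058]
eef_rot: [-180.0, 0.0, -83.0]
contact_force: [0.1, -0.8, -0.3]
gripper_width: 0.0009
gripper_force: 0.0
```

```bash
python3 - <<'E'
from h import *
import pickle
f,K,D,W=cam('wrist'); print(r.get_state()['tcp_pos'],W[:3,3]); pickle.dump((f,K,D,W),open('w2.pkl','wb'))
f1=pickle.load(open('w1.pkl','rb'))[0]
a=cv2.resize(f[0:235,180:440],None,fx=2.2,fy=2.2,interpolation=cv2.INTER_CUBIC)
b=cv2.resize(f1[90:240,230:390],None,fx=1.4,fy=1.4)
out=np.zeros((max(a.shape[0],b.shape[0]),a.shape[1]+b.shape[1],3),np.uint8); out[:a.shape[0],:a.shape[1]]=a; out[:b.shape[0],a.shape[1]:]=b
print(out.shape); save('w2.png',out)
E
```

```text
[0.5897427  0.23978873 0.30611828] [0.59849896 0.1719379  0.46355944]
(517, 796, 3)
```

View pics/w2.png

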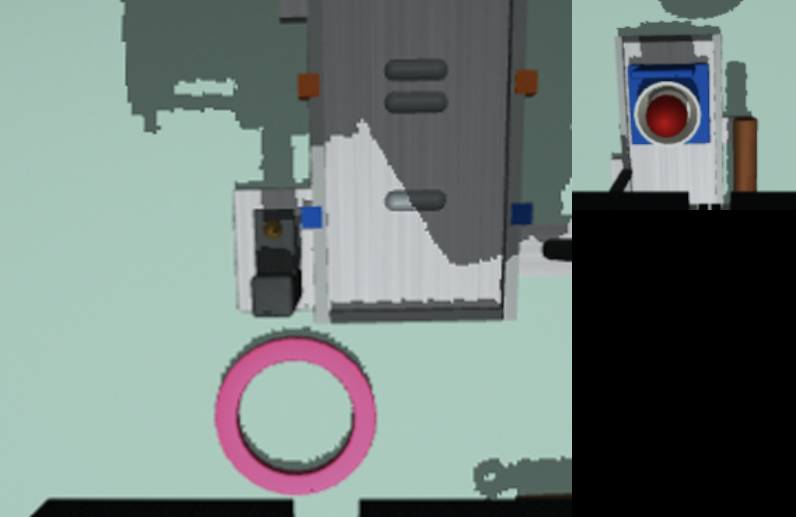

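Wrist view 2 shows the pin tip at crop (274,229) and the hinge post top at (274,295). The orange marks are at (309,85) and (526,82), the blue marks at (311,217) and (521,213). Track and tool yaw agree closely.

```bash
python3 - <<'E'
from h import *
import pickle
f,K,D,W=pickle.load(open('w2.pkl','rb'))
P={'oL':((309,85),.02),'oR':((526,82),.02),'bL':((311,217),.02),'bR':((521,213),.02),'pinH':((274,229),.13),'post':((274,295),.138),'cL':((315,322),.02),'cR':((517,320),.02)}
Q={k:onz([np.array(p)/2.2+[180,0]],z,K,D,W)[0] for k,(p,z) in P.items()}
for k,v in Q.items(): print(k,v.round(4))
# brass blob
h=cv2.cvtColor(f,cv2.COLOR_RGB2HSV); m=((h[...,0]>8)&(h[...,0]<28)&(h[...,1]>110)&(h[...,2]>50)); 
n,l,s,c=cv2.connectedComponentsWithStats(m[:150].astype(np.uint8))
for i in range(1,n):
    if s[i,4]>5: print(s[i],c[i],onz([c[i]],.127,K,D,W)[0].round(4))
yaw=7*np.pi/180
for l in ('o','b'):
    d=Q[l+'R']-Q[l+'L']; print('yaw from x',np.degrees(np.arctan2(-d[1],-d[0])), np.linalg.norm(d))
for l in ('L','R'):
    d=Q['b'+l]-Q['o'+l]; print('yaw from y',np.degrees(np.arctan2(-d[0],d[1])),np.linalg.norm(d))
mid=(Q['bL']+Q['bR']+Q['oL']+Q['oR'])/4; Rz=Ro.from_euler('z',7,degrees=True).as_matrix()
o=mid-Rz@[0,.075,0]; print('origin',o)
for k,p in {'pinH':(0.075,.118),'post':(.075,.146),'strikepost':(.055,-.012)}.items(): print(k,(o+Rz@[*p,0]).round(4))
for k,v in Q.items(): print(k,(Rz.T@(v-o)).round(4))
# carrier in w1
f1,K1,D1,W1=pickle.load(open('w1.pkl','rb'))
h=cv2.cvtColor(f1,cv2.COLOR_RGB2HSV); m=((h[...,0]>100)&(h[...,0]<130)&(h[...,1]>150)&(h[...,2]>40))[:225]
ys,xs=np.nonzero(m); print('blue ext',xs.min(),xs.max(),ys.min(),ys.max())
for p,z in [((299,ys.min()),.103),((299,ys.max()),.031)]: print((Rz.T@(onz([p],z,K1,D1,W1)[0]-o)).round(4))
E
```

```text
oL [0.618  0.0897 0.02  ]
oR [0.5004 0.0729 0.02  ]
bL [0.6086 0.159  0.02  ]
bR [0.4909 0.1418 0.02  ]
pinH [0.6212 0.169  0.13  ]
post [0.6177 0.1961 0.138 ]
cL [0.5993 0.2175 0.02  ]
cR [0.4822 0.2016 0.02  ]
[457   0   3  19  29] [458.37931034  10.4137931 ] [0.4926 0.0693 0.127 ]
[315  33  10  12 107] [319.62616822  38.40186916] [0.6141 0.1094 0.127 ]
[414  32  10  11 109] [418.5412844   37.04587156] [0.5246 0.0967 0.127 ]
[455  37   2   5   8] [455.625  39.25 ] [0.4903 0.0938 0.127 ]
[457  67   7  72 210] [459.92857143 102.91904762] [0.4747 0.1491 0.127 ]
[300 101   8   7  36] [303.05555556 104.22222222] [0.6228 0.1693 0.127 ]
[450 129   2   8   9] [450.11111111 132.33333333] [0.4785 0.1776 0.127 ]
[458 138   7   6  21] [461.47619048 140.47619048] [0.4657 0.1838 0.127 ]
yaw from x 8.116429271238331 0.11872495212732828
yaw from x 8.302182640408128 0.11899205234881811
yaw from y 7.692944770786244 0.06993601264814879
yaw from y 7.910118068111814 0.06954878074269451
origin [0.56361596 0.04141264 0.02      ]
pinH [0.6237 0.1677 0.02  ]
post [0.6203 0.1955 0.02  ]
strikepost [0.6197 0.0362 0.02  ]
oL [0.0598 0.0413 0.    ]
oR [-0.0589  0.039   0.    ]
bL [0.059  0.1112 0.    ]
bR [-0.06    0.1085  0.    ]
pinH [0.0727 0.1197 0.11  ]
post [0.0726 0.147  0.118 ]
cL [0.0569 0.1704 0.    ]
cR [-0.0613  0.1689  0.    ]
blue ext 270 327 135 192
[-0.003  -0.1451  0.083 ]
[ 0.0046 -0.0503  0.011 ]
```

Request:
drive_tool:
  commands:
    - {"tx": 0.002, "ty": -0.645, "tz": 0, "turn": 0.011, "hand": 1}
    - {"tx": 0.002, "ty": -0.645, "tz": 0, "turn": 0.011, "hand": 1}
    - {"tx": 0.002, "ty": -0.645, "tz": 0, "turn": 0.011, "hand": 1}
    - {"tx": 0.002, "ty": -0.645, "tz": 0, "turn": 0.011, "hand": 1}
    - {"tx": 0.002, "ty": -0.645, "tz": 0, "turn": 0.011, "hand": 1}
    - {"tx": 0.002, "ty": -0.645, "tz": 0, "turn": 0.011, "hand": 1}
    - {"tx": 0.002, "ty": -0.645, "tz": 0, "turn": 0.011, "hand": 1}
    - {"tx": 0.002, "ty": -0.645, "tz": 0, "turn": 0.011, "hand": 1}
    - {"tx": 0.002, "ty": -0.645, "tz": -0.05, "turn": 0.011, "hand": 1}
    - {"tx": 0.002, "ty": -0.645, "tz": -0.1, "turn": 0.011, "hand": 1}

```text
time_s: 5.2
tcp_pos: [0.5905, -0.1489, 0.2464]
eef_rot: [-179.8, -0.0, -82.2]
contact_force: [0.9, 1.4, -0.7]
gripper_width: 0.0005
gripper_force: 0.0
```

Request:
drive_tool:
  commands:
    - {"tx": 0, "ty": 0, "tz": -0.08, "turn": 0, "hand": 1}
    - {"tx": 0, "ty": 0, "tz": -0.16, "turn": 0, "hand": 1}
    - {"tx": 0, "ty": 0, "tz": -0.24, "turn": 0, "hand": 1}
    - {"tx": 0, "ty": 0, "tz": -0.3, "turn": 0, "hand": 1}
    - {"tx": 0, "ty": 0, "tz": -0.3, "turn": 0, "hand": 1}
    - {"tx": 0, "ty": 0, "tz": -0.3, "turn": 0, "hand": 1}

```text
time_s: 5.8
tcp_pos: [0.5911, -0.1471, 0.0666]
eef_rot: [-180.0, -0.0, -82.0]
contact_force: [1.1, 0.8, 0.8]
gripper_width: 0.0007
gripper_force: 0.0
```

Request:
drive_tool:
  commands:
    - {"tx": -0.004, "ty": 0.03, "tz": 0, "turn": 0, "hand": 1}
    - {"tx": -0.008, "ty": 0.06, "tz": 0, "turn": 0, "hand": 1}
    - {"tx": -0.011, "ty": 0.08, "tz": 0, "turn": 0, "hand": 1}
    - {"tx": -0.014, "ty": 0.1, "tz": 0, "turn": 0, "hand": 1}
    - {"tx": -0.017, "ty": 0.12, "tz": 0, "turn": 0, "hand": 1}
    - {"tx": -0.02, "ty": 0.14, "tz": 0, "turn": 0, "hand": 1}
    - {"tx": -0.023, "ty": 0.16, "tz": 0, "turn": 0, "hand": 1}
    - {"tx": -0.0255, "ty": 0.18, "tz": 0, "turn": 0, "hand": 1}
    - {"tx": -0.0255, "ty": 0.18, "tz": 0, "turn": 0, "hand": 1}
    - {"tx": -0.0255, "ty": 0.18, "tz": 0, "turn": 0, "hand": 1}

```text
time_s: 6.8
tcp_pos: [0.575, -0.0378, 0.0649]
eef_rot: [179.9, 0.0, -81.9]
contact_force: [1.1, -0.2, 0.4]
gripper_width: -0.0001
gripper_force: 0.0
```

```bash
cat >> h.py <<'E'
yaw=8.0; RT=Ro.from_euler('z',yaw,degrees=True).as_matrix(); O=np.array([.5649,.0416,0])
def tt(p): return RT.T@(np.array(p)-O)
E
python3 - <<'E'
from h import *
s=r.get_state(); print(tt(s['tcp_pos']),s['contact_force'])
f,K,D,W=cam('wrist'); a=f[:240,200:440]
h=cv2.cvtColor(f,cv2.COLOR_RGB2HSV)
t,K,D,W=cam('top'); b=cv2.resize(t[125:215,265:400],None,fx=4,fy=4,interpolation=cv2.INTER_CUBIC)
out=np.zeros((360,780,3),np.uint8); out[:240,:240]=a; out[:360,240:]=b; save('p1.png',out)
E
```

```text
[-0.0010637  -0.07998937  0.06490584] [ 1.13278144 -0.15883498  0.4429177 ]
```

View pics/p1.png

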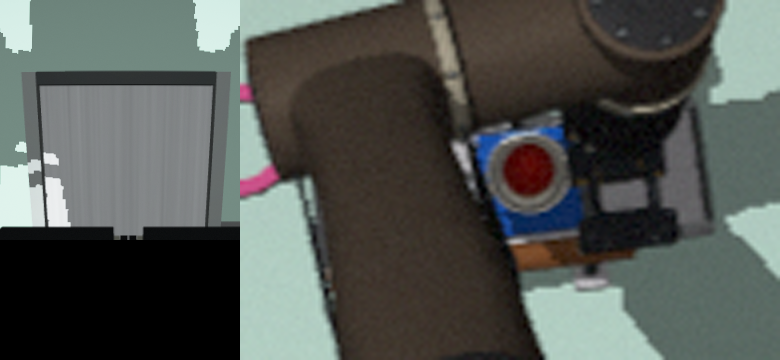

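The carrier moved ahead of the fingers (crop 520,180) and is riding in the track. I'll continue to just before the ridge.

Request:
drive_tool:
  commands:
    - {"tx": -0.003, "ty": 0.02, "tz": 0, "turn": 0, "hand": 1}
    - {"tx": -0.005, "ty": 0.04, "tz": 0, "turn": 0, "hand": 1}
    - {"tx": -0.007, "ty": 0.055, "tz": 0, "turn": 0, "hand": 1}
    - {"tx": -0.009, "ty": 0.068, "tz": 0, "turn": 0, "hand": 1}
    - {"tx": -0.0105, "ty": 0.076, "tz": 0, "turn": 0, "hand": 1}
    - {"tx": -0.0116, "ty": 0.0825, "tz": 0, "turn": 0, "hand": 1}
    - {"tx": -0.0116, "ty": 0.0825, "tz": 0, "turn": 0, "hand": 1}
    - {"tx": -0.0116, "ty": 0.0825, "tz": 0, "turn": 0, "hand": 1}

```text
time_s: 7.7
tcp_pos: [0.5687, 0.0095, 0.0653]
eef_rot: [180.0, -0.1, -82.0]
contact_force: [3.9, -12.4, -2.7]
gripper_width: 0.0006
gripper_force: 6.7
```

Request:
drive_tool:
  commands:
    - {"tx": -0.0004, "ty": 0.003, "tz": 0, "turn": 0, "hand": 1}
    - {"tx": -0.0004, "ty": 0.003, "tz": 0, "turn": 0, "hand": 1}

```text
time_s: 7.9
tcp_pos: [0.5686, 0.0098, 0.0653]
eef_rot: [180.0, -0.2, -82.0]
contact_force: [6.5, -22.5, -4.5]
gripper_width: 0.0005
gripper_force: 11.5
```

Request:
drive_tool:
  commands:
    - {"tx": -0.0004, "ty": 0.003, "tz": 0, "turn": 0, "hand": 1}
    - {"tx": -0.0004, "ty": 0.003, "tz": 0, "turn": 0, "hand": 1}

```text
time_s: 8.1
tcp_pos: [0.5683, 0.0121, 0.0653]
eef_rot: [180.0, -0.2, -82.0]
contact_force: [4.6, -15.5, -2.2]
gripper_width: 0.0001
gripper_force: 8.0
```

Request:
drive_tool:
  commands:
    - {"tx": -0.0004, "ty": 0.003, "tz": 0, "turn": 0, "hand": 1}
    - {"tx": -0.0004, "ty": 0.003, "tz": 0, "turn": 0, "hand": 1}

```text
time_s: 8.3
tcp_pos: [0.5679, 0.0153, 0.0653]
eef_rot: [180.0, -0.1, -82.0]
contact_force: [2.3, -8.6, -2.3]
gripper_width: 0.0004
gripper_force: 4.6
```

Request:
drive_tool:
  commands:
    - {"tx": -0.0003, "ty": 0.002, "tz": 0, "turn": 0, "hand": 1}
    - {"tx": -0.0003, "ty": 0.002, "tz": 0, "turn": 0, "hand": 1}
    - {"tx": -0.0003, "ty": 0.002, "tz": 0, "turn": 0, "hand": 1}

```text
time_s: 8.6
tcp_pos: [0.5677, 0.0171, 0.0653]
eef_rot: [180.0, -0.1, -82.0]
contact_force: [1.5, -7.7, -2.1]
gripper_width: 0.0003
gripper_force: 3.5
```

```bash
python3 - <<'E'
from h import *
s=r.get_state(); print(tt(s['tcp_pos']),s['contact_force'])
f,K,D,W=cam('side'); 
# predicted deck / plate for various t
Pf=lambda x,y,z: O+RT@np.array([x,y,z])
for t in (.142,.150,.158):
    print(t,[proj([Pf(*q)],K,D,W)[0].round(1).tolist() for q in [(.045,-.065+t,.031),(.030,-.155+t,.103),(-.030,-.155+t,.103)]])
save('s1.png',cv2.resize(f[150:270,220:350],None,fx=4.5,fy=4.5,interpolation=cv2.INTER_CUBIC))
E
```

```text
[-0.00067266 -0.02463789  0.06527948] [ 1.53017112 -7.71100498 -2.11912104]
0.142 [[268.1, 225.3], [281.2, 184.3], [302.6, 187.4]]
0.15 [[267.1, 227.4], [280.3, 186.2], [301.8, 189.4]]
0.158 [[266.1, 229.6], [279.4, 188.1], [301.0, 191.3]]
```

View pics/s1.png

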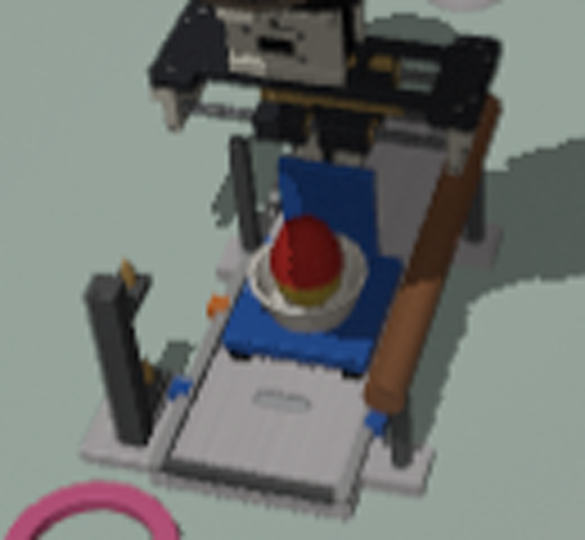

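The side view shows the plate's top corner at (282,185) and the deck corner at (270,224). That puts travel near 0.14, just at the crest, so I'll continue in small steps.

Request:
drive_tool:
  commands:
    - {"tx": -0.0003, "ty": 0.002, "tz": 0, "turn": 0, "hand": 1}
    - {"tx": -0.0003, "ty": 0.002, "tz": 0, "turn": 0, "hand": 1}
    - {"tx": -0.0003, "ty": 0.002, "tz": 0, "turn": 0, "hand": 1}

```text
time_s: 8.95
tcp_pos: [0.5674, 0.0188, 0.0652]
eef_rot: [180.0, -0.0, -82.0]
contact_force: [1.3, -6.3, -1.7]
gripper_width: 0.0004
gripper_force: 2.6
```

Request:
drive_tool:
  commands:
    - {"tx": -0.0003, "ty": 0.002, "tz": 0, "turn": 0, "hand": 1}
    - {"tx": -0.0003, "ty": 0.002, "tz": 0, "turn": 0, "hand": 1}
    - {"tx": -0.0003, "ty": 0.002, "tz": 0, "turn": 0, "hand": 1}

```text
time_s: 9.25
tcp_pos: [0.5672, 0.0203, 0.0653]
eef_rot: [-180.0, 0.0, -82.0]
contact_force: [0.1, -3.5, -1.9]
gripper_width: 0.0006
gripper_force: 1.7
```

Request:
drive_tool:
  commands:
    - {"tx": -0.0003, "ty": 0.002, "tz": 0, "turn": 0, "hand": 1}
    - {"tx": -0.0003, "ty": 0.002, "tz": 0, "turn": 0, "hand": 1}
    - {"tx": -0.0003, "ty": 0.002, "tz": 0, "turn": 0, "hand": 1}

```text
time_s: 9.55
tcp_pos: [0.567, 0.0218, 0.0654]
eef_rot: [-180.0, 0.0, -82.0]
contact_force: [-1.4, -0.8, -0.7]
gripper_width: 0.0005
gripper_force: 0.4
```

Request:
drive_tool:
  commands:
    - {"tx": -0.0003, "ty": 0.002, "tz": 0, "turn": 0, "hand": 1}
    - {"tx": -0.0003, "ty": 0.002, "tz": 0, "turn": 0, "hand": 1}
    - {"tx": -0.0003, "ty": 0.002, "tz": 0, "turn": 0, "hand": 1}

```text
time_s: 9.85
tcp_pos: [0.5671, 0.023, 0.0655]
eef_rot: [-180.0, 0.0, -82.0]
contact_force: [-0.3, 0.8, 0.2]
gripper_width: 0.0007
gripper_force: 0.0
```

Request:
drive_tool:
  commands:
    - {"tx": 0.005, "ty": -0.035, "tz": 0, "turn": 0, "hand": 1}
    - {"tx": 0.007, "ty": -0.05, "tz": 0, "turn": 0, "hand": 1}
    - {"tx": 0.007, "ty": -0.05, "tz": 0.08, "turn": 0, "hand": 1}
    - {"tx": 0.007, "ty": -0.05, "tz": 0.16, "turn": 0, "hand": 1}
    - {"tx": 0.007, "ty": -0.05, "tz": 0.24, "turn": 0, "hand": 0.5}
    - {"tx": 0.007, "ty": -0.05, "tz": 0.32, "turn": 0, "hand": 0.5}
    - {"tx": 0.007, "ty": -0.05, "tz": 0.42, "turn": -0.1, "hand": 0.5}
    - {"tx": -0.01, "ty": 0.02, "tz": 0.42, "turn": -0.2, "hand": 0.5}
    - {"tx": -0.03, "ty": 0.1, "tz": 0.42, "turn": -0.3, "hand": 0.5}
    - {"tx": -0.05, "ty": 0.18, "tz": 0.42, "turn": -0.4, "hand": 0.5}

```text
time_s: 10.85
tcp_pos: [0.5392, 0.1219, 0.3182]
eef_rot: [-179.9, 0.1, -114.8]
contact_force: [0.6, 1.0, 0.5]
gripper_width: 0.0413
gripper_force: 0.0
```

Request:
drive_tool:
  commands:
    - {"tx": -0.06, "ty": 0.3, "tz": 0.05, "turn": -0.6, "hand": 0.5}
    - {"tx": -0.06, "ty": 0.3, "tz": 0.05, "turn": -0.6, "hand": 0.5}
    - {"tx": -0.06, "ty": 0.3, "tz": 0.05, "turn": -0.6, "hand": 0.5}
    - {"tx": -0.06, "ty": 0.3, "tz": 0.05, "turn": -0.6, "hand": 0.5}
    - {"tx": -0.06, "ty": 0.3, "tz": 0.05, "turn": -0.6, "hand": 0.5}
    - {"tx": -0.06, "ty": 0.3, "tz": 0.05, "turn": -0.6, "hand": 0.5}
    - {"tx": -0.06, "ty": 0.3, "tz": 0.05, "turn": -0.6, "hand": 0.5}
    - {"tx": -0.06, "ty": 0.3, "tz": 0.05, "turn": -0.6, "hand": 0.5}
    - {"tx": -0.06, "ty": 0.3, "tz": 0.05, "turn": -0.6, "hand": 0.5}

```text
time_s: 11.75
tcp_pos: [0.5035, 0.3007, 0.3473]
eef_rot: [180.0, 0.0, -168.2]
contact_force: [0.8, -0.1, -0.6]
gripper_width: 0.0439
gripper_force: 0.0
```

```bash
python3 - <<'E'
from h import *
import pickle
f,K,D,W=cam('wrist'); s=r.get_state(); print(s['tcp_pos'],s['eef_rot'],s['time_s']); pickle.dump((f,K,D,W),open('w3.pkl','wb'))
for t in r.trace('gate_center','wrist'): print(round(t['score'],2),t['extent'])
fs,Ks,Ds,Ws=cam('side')
Pf=lambda x,y,z: O+RT@np.array([x,y,z])
for t in (.142,.150,.158):
    print(t,[proj([Pf(*q)],Ks,Ds,Ws)[0].round(1).tolist() for q in [(.045,-.065+t,.031),(.030,-.155+t,.103)]])
a=cv2.resize(f[:280,100:540],None,fx=1.25,fy=1.25); b=cv2.resize(fs[150:270,220:350],None,fx=1.8,fy=1.8,interpolation=cv2.INTER_CUBIC)
out=np.zeros((570,552,3),np.uint8); out[:350,:550]=a; out[350:566,:234]=b; save('w3.png',out)
E
```

```text
[0.50356618 0.30067047 0.34733766] [ 1.79992275e+02  5.54823120e-03 -1.68248419e+02] 11.8
0.75 [456.8, 66.3, 538.8, 194.5]
0.61 [365.2, 15.3, 401.0, 157.8]
0.51 [422.2, 0.0, 438.6, 11.9]
0.142 [[268.1, 225.3], [281.2, 184.3]]
0.15 [[267.1, 227.4], [280.3, 186.2]]
0.158 [[266.1, 229.6], [279.4, 188.1]]
```

View pics/w3.png

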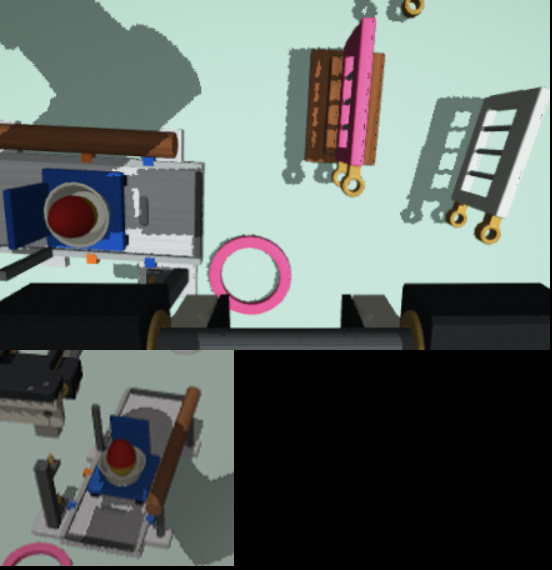

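The carrier sits between the orange marks, at crop (87,157) and (92,259). The pink gate's top edge runs from (370,18) to (360,163), and its upper socket ring is at (352,180). I'll fit these.

```bash
python3 - <<'E'
from h import *
import pickle
f,K,D,W=pickle.load(open('w3.pkl','rb'))
p=onz([np.array((125,200))/1.25+[100,0]],.031,K,D,W)[0]; print('deck front track',tt(p).round(4),'t',tt(p)[1]+.065)
h=cv2.cvtColor(f,cv2.COLOR_RGB2HSV)
m=((h[...,0]>155)&(h[...,0]<178)&(h[...,1]>110)); m[:,:360]=0; m[:,420:]=0; m[150:]=0
ys,xs=np.nonzero(m); print(xs.min(),xs.max(),ys.min(),ys.max())
R=[];L=[]
for y in range(ys.min()+8,ys.max()-12):
    x=xs[ys==y]
    if len(x): R.append((x.max()+.5,y))
Q=onz(R,.127,K,D,W)[:,:2]
c=Q.mean(0); u,s,v=np.linalg.svd(Q-c); d=v[0]*np.sign(v[0][0]); ang=np.degrees(np.arctan2(d[1],d[0])); print('edge dir',ang,'resid',s[1]/np.sqrt(len(Q)),'c',c)
n=np.array([d[1],-d[0]])  # towards -y
# ends
for y in (ys.min(),ys.max()):
    x=xs[ys==y]; print('end',y,x.min(),x.max(),onz([(x.mean(),y)],.127,K,D,W)[0].round(4))
b=((h[...,0]>8)&(h[...,0]<30)&(h[...,1]>100)&(h[...,2]>90)); b[:,:368]=0;b[:,395:]=0;b[:128]=0;b[165:]=0
yy,xx=np.nonzero(b); print('brass',xx.min(),xx.max(),yy.min(),yy.max())
ring=onz([(352/1.25+100,180/1.25)],.120,K,D,W)[0]; print('ring',ring)
a=c+n*.006
print('gate dir',ang,'plane dist of ring to centreline mm',1e3*np.dot(ring[:2]-a,n),'along', np.dot(ring[:2]-a,d))
print('centre from ring:',ring[:2]-.078*d,' on line:',a+d*(np.dot(ring[:2]-a,d)-.078))
save('w3b.png',cv2.resize(f[0:170,340:430],None,fx=3.5,fy=3.5,interpolation=cv2.INTER_CUBIC))
E
```

```text
deck front track [-0.0142  0.0869  0.031 ] t 0.1518583779779405
368 400 14 132
edge dir 8.976884184573196 resid 0.00035254555583949125 c [0.38309658 0.3479159 ]
end 14 390 399 [0.3298 0.3333 0.127 ]
end 132 386 388 [0.4462 0.3543 0.127 ]
brass 368 394 128 156
ring [0.46043515 0.35285123 0.12      ]
gate dir 8.976884184573196 plane dist of ring to centreline mm 1.1927203030262858 along 0.07716136282070012
centre from ring: [0.38339054 0.34068042]  on line: [0.38320443 0.34185854]
```

View pics/w3b.png

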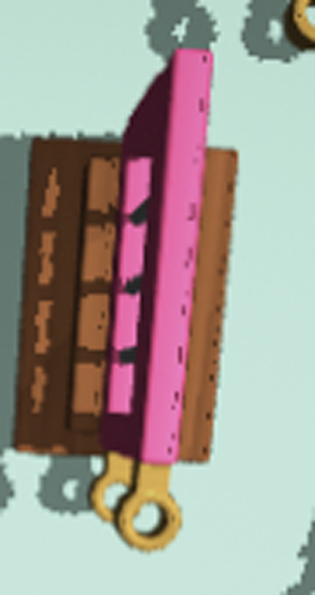

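The ring centre refines to crop (149,517). Together with the end points that puts the gate centre at about (0.3875, 0.342) with leaf direction 9.0°. Now the approach.

Request:
drive_tool:
  commands:
    - {"tx": -0.193, "ty": 0.069, "tz": -0.1, "turn": -0.031, "hand": 0.5}
    - {"tx": -0.193, "ty": 0.069, "tz": -0.2, "turn": -0.031, "hand": 0.5}
    - {"tx": -0.193, "ty": 0.069, "tz": -0.24, "turn": -0.031, "hand": 0.5}
    - {"tx": -0.193, "ty": 0.069, "tz": -0.24, "turn": -0.031, "hand": 0.5}
    - {"tx": -0.193, "ty": 0.069, "tz": -0.24, "turn": -0.031, "hand": 0.5}
    - {"tx": -0.193, "ty": 0.069, "tz": -0.24, "turn": -0.031, "hand": 0.5}
    - {"tx": -0.193, "ty": 0.069, "tz": -0.24, "turn": -0.031, "hand": 0.5}

```text
time_s: 12.6
tcp_pos: [0.3889, 0.3431, 0.205]
eef_rot: [179.9, 0.1, -171.1]
contact_force: [0.1, 0.8, 0.6]
gripper_width: 0.0439
gripper_force: 0.0
```

```bash
python3 - <<'E'
from h import *
s=r.get_state(); print(s['tcp_pos'],s['eef_rot'])
f,K,D,W=cam('wrist')
# predicted gate top toe corners / ends
d=np.array([np.cos(np.radians(9)),np.sin(np.radians(9))]);c=np.array([.3875,.342])
n=np.array([-d[1],d[0]])
print(proj([[*(c+d*a+n*b),.127] for a in (-.06,) for b in (-.006,.006)],K,D,W))
h=cv2.cvtColor(f,cv2.COLOR_RGB2HSV)
m=((h[...,0]>155)&(h[...,0]<178)&(h[...,1]>110)); m[:,:200]=0;m[:,450:]=0
ys,xs=np.nonzero(m); print(ys.min(),ys.max())
for y in range(ys.min(),min(ys.max(),240),10): x=xs[ys==y]; print(y,x.min() if len(x) else 0,x.max() if len(x) else 0)
E
```

```text
[0.38894962 0.34306432 0.20495736] [ 1.79902711e+02  1.25220610e-01 -1.71113705e+02]
[[317.1720776  120.01519876]
 [335.08659446 119.98850911]]
118 324
118 323 332
128 320 336
138 320 337
148 320 337
158 320 336
168 320 336
178 320 336
188 320 336
198 320 336
208 320 336
218 321 336
228 320 335
238 321 335
```

Request:
drive_tool:
  commands:
    - {"tx": -0.004, "ty": 0, "tz": -0.07, "turn": 0, "hand": 0.5}
    - {"tx": -0.004, "ty": 0, "tz": -0.14, "turn": 0, "hand": 0.5}
    - {"tx": -0.004, "ty": 0, "tz": -0.185, "turn": 0, "hand": 0.5}
    - {"tx": -0.004, "ty": 0, "tz": -0.185, "turn": 0, "hand": 0.5}
    - {"tx": -0.004, "ty": 0, "tz": -0.185, "turn": 0, "hand": 0.5}
    - {"tx": -0.004, "ty": 0, "tz": -0.185, "turn": 0, "hand": 1}
    - {"tx": -0.004, "ty": 0, "tz": -0.185, "turn": 0, "hand": 1}
    - {"tx": -0.004, "ty": 0, "tz": -0.185, "turn": 0, "hand": 1}
    - {"tx": -0.004, "ty": 0, "tz": -0.185, "turn": 0, "hand": 1}
    - {"tx": -0.004, "ty": 0, "tz": -0.185, "turn": 0, "hand": 1}
  grip_force: 30

```text
time_s: 13.65
tcp_pos: [0.3854, 0.3425, 0.0928]
eef_rot: [179.9, 0.0, -171.1]
contact_force: [-1.7, -0.6, 4.5]
gripper_width: 0.0116
gripper_force: 30.0
```

Request:
drive_tool:
  commands:
    - {"tx": 0, "ty": 0, "tz": 0, "turn": 0, "hand": 1}
    - {"tx": 0, "ty": 0, "tz": 0, "turn": 0, "hand": 1}
    - {"tx": 0, "ty": 0, "tz": 0, "turn": 0, "hand": 1}

```text
time_s: 13.95
tcp_pos: [0.3855, 0.3426, 0.0928]
eef_rot: [180.0, 0.0, -171.1]
contact_force: [-2.1, 0.4, 6.3]
gripper_width: 0.0119
gripper_force: 30.0
```

Request:
drive_tool:
  commands:
    - {"tx": 0, "ty": 0, "tz": 0.02, "turn": 0, "hand": 1}
    - {"tx": 0, "ty": 0, "tz": 0.04, "turn": 0, "hand": 1}
    - {"tx": 0, "ty": 0, "tz": 0.08, "turn": 0, "hand": 1}
    - {"tx": 0, "ty": 0, "tz": 0.13, "turn": 0, "hand": 1}
    - {"tx": 0, "ty": 0, "tz": 0.18, "turn": 0, "hand": 1}
    - {"tx": 0, "ty": 0, "tz": 0.23, "turn": 0, "hand": 1}
    - {"tx": 0, "ty": 0, "tz": 0.28, "turn": 0, "hand": 1}
    - {"tx": 0, "ty": 0, "tz": 0.28, "turn": 0, "hand": 1}
  grip_force: 40

```text
time_s: 14.75
tcp_pos: [0.3868, 0.3436, 0.2657]
eef_rot: [179.7, 0.3, -171.1]
contact_force: [0.4, -0.3, -2.3]
gripper_width: 0.0119
gripper_force: 40.0
```

Request:
drive_tool:
  commands:
    - {"tx": 0.04, "ty": -0.03, "tz": 0, "turn": 0.09, "hand": 1}
    - {"tx": 0.08, "ty": -0.07, "tz": 0, "turn": 0.18, "hand": 1}
    - {"tx": 0.13, "ty": -0.11, "tz": 0, "turn": 0.27, "hand": 1}
    - {"tx": 0.18, "ty": -0.15, "tz": 0, "turn": 0.36, "hand": 1}
    - {"tx": 0.23, "ty": -0.19, "tz": 0, "turn": 0.45, "hand": 1}
    - {"tx": 0.28, "ty": -0.23, "tz": 0, "turn": 0.54, "hand": 1}
    - {"tx": 0.33, "ty": -0.27, "tz": 0, "turn": 0.63, "hand": 1}
    - {"tx": 0.38, "ty": -0.31, "tz": 0, "turn": 0.72, "hand": 1}
    - {"tx": 0.43, "ty": -0.35, "tz": 0, "turn": 0.81, "hand": 1}
    - {"tx": 0.47, "ty": -0.39, "tz": 0, "turn": 0.9, "hand": 1}

```text
time_s: 15.75
tcp_pos: [0.6683, 0.1067, 0.2597]
eef_rot: [179.9, -0.0, -89.8]
contact_force: [0.5, 1.4, -2.0]
gripper_width: 0.0123
gripper_force: 40.0
```

Request:
drive_tool:
  commands:
    - {"tx": 0.032, "ty": -0.013, "tz": 0, "turn": 0.087, "hand": 1}
    - {"tx": 0.032, "ty": -0.013, "tz": 0, "turn": 0.087, "hand": 1}
    - {"tx": 0.032, "ty": -0.013, "tz": 0, "turn": 0.087, "hand": 1}
    - {"tx": 0.032, "ty": -0.013, "tz": -0.06, "turn": 0.087, "hand": 1}
    - {"tx": 0.032, "ty": -0.013, "tz": -0.12, "turn": 0.087, "hand": 1}
    - {"tx": 0.032, "ty": -0.013, "tz": -0.18, "turn": 0.087, "hand": 1}
    - {"tx": 0.032, "ty": -0.013, "tz": -0.22, "turn": 0.087, "hand": 1}
    - {"tx": 0.032, "ty": -0.013, "tz": -0.22, "turn": 0.087, "hand": 1}
    - {"tx": 0.032, "ty": -0.013, "tz": -0.22, "turn": 0.087, "hand": 1}

```text
time_s: 16.65
tcp_pos: [0.6864, 0.1009, 0.1292]
eef_rot: [-180.0, -0.0, -82.3]
contact_force: [0.7, 0.3, -0.7]
gripper_width: 0.0119
gripper_force: 40.0
```

```bash
python3 - <<'E'
from h import *
s=r.get_state(); print(s['tcp_pos'],s['eef_rot'],tt(s['tcp_pos']))
f,K,D,W=cam('side')
x=s['tcp_pos'];d=RT@np.array([0,1,0])
sk=x+d*.0787; zl=x[2]-.0928+.024
pin=np.array([.622,.169])
P={'sockL top':[*sk[:2],zl+.016],'sockH top':[*sk[:2],zl+.096],'pinL':[*pin,.05],'pinH':[*pin,.13],'toe top':[*(x-d*.0593)[:2],x[2]-.0928+.127]}
x0,y0,k=215,150,5
a=cv2.resize(f[y0:y0+110,x0:x0+130],None,fx=k,fy=k,interpolation=cv2.INTER_CUBIC).copy()
for n,p in P.items():
    q=proj([p],K,D,W)[0]; print(n,q); cv2.drawMarker(a,tuple(int(v) for v in (q-[x0,y0]+.5)*k),(0,255,0),cv2.MARKER_CROSS,14,1)
save('s2.png',a)
E
```

```text
[0.68643514 0.10092411 0.12924576] [-1.79985900e+02 -2.53525876e-02 -8.23094993e+01] [0.12860869 0.04183235 0.12924576]
sockL top [229.93904462 220.08308248]
sockH top [224.23390217 197.30654613]
pinL [251.48677439 229.81484662]
pinH [247.05628709 207.83038348]
toe top [244.5207357  160.85055426]
```

View pics/s2.png

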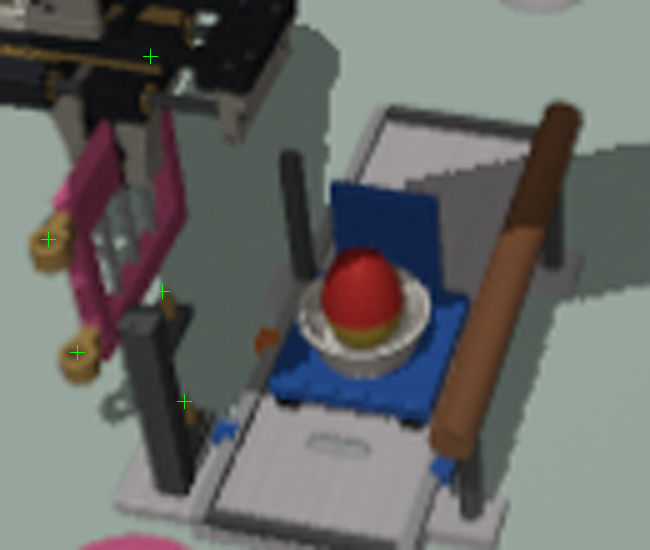

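The side view shows the sockets at crop (50,240) and (80,355), and the pin tips at (165,290) and (187,400). The carrier is still seated between the marks. I'll compare the tube outlines numerically.

```bash
cat > cmp.py <<'E'
from h import *
def rep(cam_name='side',save_as=None):
    s=r.get_state(); f,K,D,W=cam(cam_name)
    x=s['tcp_pos'];g=np.radians(s['eef_rot'][2]+90);d=np.array([-np.sin(g),np.cos(g),0])
    sk=(x+d*.0787); zl=x[2]-.0928+.024
    h=cv2.cvtColor(f,cv2.COLOR_RGB2HSV)
    m=((h[...,0]>10)&(h[...,0]<28)&(h[...,1]>95)&(h[...,2]>60)).astype(np.uint8)
    th=np.linspace(0,2*np.pi,60)
    for n,c,R,z0,z1 in [('sockL',sk,.0105,zl,zl+.016),('sockH',sk,.0105,zl+.08,zl+.096),('pinL',np.array([.622,.169]),.004,.036,.05),('pinH',np.array([.622,.169]),.004,.116,.13)]:
        C=[[c[0]+R*np.cos(t),c[1]+R*np.sin(t),z] for t in th for z in (z0,z1)]
        q=proj(C,K,D,W); lo,hi=q.min(0),q.max(0); 
        a=np.floor(lo-5).astype(int);b=np.ceil(hi+6).astype(int)
        ys,xs=np.nonzero(m[a[1]:b[1],a[0]:b[0]]); xs=xs+a[0]; ys=ys+a[1]
        print(n,'pred',lo.round(1),hi.round(1),'seen',(xs.min(),ys.min()) if len(xs) else None,(xs.max()+1,ys.max()+1) if len(xs) else None,len(xs))
    o=proj([[*sk[:2],zl]],K,D,W)[0]
    for nm,v in (('x',[.001,0,0]),('y',[0,.001,0]),('z',[0,0,.001])): print(nm,'px/mm',(proj([np.array([*sk[:2],zl])+v],K,D,W)[0]-o).round(2))
    return f
rep()
E
python3 cmp.py
```

```text
sockL pred [225.3 216.8] [234.5 227. ] seen (np.int64(227), np.int64(215)) (np.int64(235), np.int64(226)) 65
sockH pred [219.3 194. ] [229.2 204.7] seen (np.int64(221), np.int64(192)) (np.int64(229), np.int64(204)) 71
pinL pred [249.9 228.7] [253.7 234.6] seen (np.int64(252), np.int64(230)) (np.int64(254), np.int64(235)) 9
pinH pred [245.4 206.7] [249.5 213. ] seen (np.int64(247), np.int64(209)) (np.int64(250), np.int64(214)) 11
x px/mm [-0.33 -0.1 ]
y px/mm [-0.2   0.26]
z px/mm [-0.07 -0.26]
```

```bash
python3 - <<'E'
from h import *
s=r.get_state(); f,K,D,W=cam('wrist'); x=s['tcp_pos']
g=np.radians(s['eef_rot'][2]+90); d=np.array([-np.sin(g),np.cos(g),0]); n=np.array([d[1],-d[0],0])
for off in (.0573,.0593,.0613): print(off,proj([x-d*off+n*b+[0,0,.0342] for b in (-.006,.006)],K,D,W).round(1).tolist())
h=cv2.cvtColor(f,cv2.COLOR_RGB2HSV)
m=((h[...,0]>155)&(h[...,0]<178)&(h[...,1]>110)); m[:,:250]=0;m[:,400:]=0
ys,xs=np.nonzero(m); print('top row',ys.min())
for y in (ys.min()+1,ys.min()+4,ys.min()+20,ys.min()+60): v=xs[ys==y]; print(y,v.min(),v.max()+1)
a=cv2.resize(f[:240,200:440],None,fx=2.4,fy=2.4,interpolation=cv2.INTER_CUBIC)
save('w4.png',a)
E
```

```text
0.0573 [[345.9, 142.9], [312.3, 142.9]]
0.0593 [[346.0, 137.2], [312.2, 137.2]]
0.0613 [[346.0, 131.5], [312.1, 131.5]]
top row 128
129 319 338
132 318 339
148 313 344
188 313 344
```

```bash
python3 - <<'E'
from h import *
f=r.capture('wrist')['frame']
for y in range(124,156,2): print(y,f[y,305:352:6].sum(1).tolist(), f[y,328].tolist())
E
```

```text
124 [387, 386, 388, 387, 388, 387, 387, 387] [116, 140, 131]
126 [390, 387, 390, 343, 342, 379, 390, 389] [108, 117, 114]
128 [386, 387, 389, 181, 176, 173, 387, 388] [91, 33, 55]
130 [388, 389, 331, 179, 178, 175, 387, 384] [89, 33, 55]
132 [388, 387, 226, 178, 178, 178, 373, 390] [90, 33, 54]
134 [704, 704, 179, 176, 176, 178, 308, 390] [90, 33, 55]
136 [704, 705, 237, 177, 174, 174, 293, 387] [89, 32, 53]
138 [704, 704, 173, 176, 180, 178, 271, 390] [91, 34, 55]
140 [705, 704, 180, 181, 180, 179, 196, 388] [91, 33, 55]
142 [704, 703, 229, 229, 232, 229, 198, 390] [118, 42, 71]
144 [704, 703, 278, 279, 278, 277, 262, 387] [141, 51, 85]
146 [704, 678, 290, 289, 289, 292, 272, 390] [147, 54, 89]
148 [704, 650, 295, 299, 300, 296, 274, 390] [150, 56, 91]
150 [704, 652, 295, 296, 300, 298, 273, 392] [150, 56, 91]
152 [704, 652, 292, 295, 298, 296, 273, 390] [149, 55, 91]
154 [705, 652, 294, 300, 298, 299, 272, 388] [149, 55, 91]
```

Request:
drive_tool:
  commands:
    - {"tx": -0.03, "ty": -0.006, "tz": 0, "turn": 0.003, "hand": 1}
    - {"tx": -0.06, "ty": -0.012, "tz": 0, "turn": 0.003, "hand": 1}
    - {"tx": -0.08, "ty": -0.016, "tz": 0, "turn": 0.003, "hand": 1}
    - {"tx": -0.089, "ty": -0.017, "tz": 0, "turn": 0.003, "hand": 1}
    - {"tx": -0.089, "ty": -0.017, "tz": 0, "turn": 0.003, "hand": 1}
    - {"tx": -0.089, "ty": -0.017, "tz": 0, "turn": 0.003, "hand": 1}
    - {"tx": -0.089, "ty": -0.017, "tz": 0, "turn": 0.003, "hand": 1}

```text
time_s: 17.55
tcp_pos: [0.6338, 0.0904, 0.1283]
eef_rot: [-180.0, -0.0, -82.0]
contact_force: [0.2, 1.0, -2.3]
gripper_width: 0.0117
gripper_force: 40.0
```

```bash
python3 - <<'E'
from cmp import rep
from h import *
f=rep(); save('s3.png',cv2.resize(f[170:260,225:325],None,fx=6,fy=6,interpolation=cv2.INTER_CUBIC))
print(r.get_state()['tcp_pos'],r.get_state()['eef_rot'])
E
```

```text
sockL pred [245.8 219.8] [254.9 230.1] seen (np.int64(250), np.int64(218)) (np.int64(255), np.int64(235)) 55
sockH pred [241. 197.] [250.6 207.8] seen (np.int64(242), np.int64(195)) (np.int64(251), np.int64(214)) 96
pinL pred [249.9 228.7] [253.7 234.6] seen (np.int64(250), np.int64(223)) (np.int64(255), np.int64(235)) 35
pinH pred [245.4 206.7] [249.5 213. ] seen (np.int64(242), np.int64(201)) (np.int64(255), np.int64(220)) 65
x px/mm [-0.34 -0.1 ]
y px/mm [-0.19  0.27]
z px/mm [-0.05 -0.26]
sockL pred [245.9 219.9] [254.9 230.1] seen (np.int64(250), np.int64(218)) (np.int64(255), np.int64(235)) 54
sockH pred [241.  197.1] [250.7 207.8] seen (np.int64(242), np.int64(195)) (np.int64(251), np.int64(214)) 96
pinL pred [249.9 228.7] [253.7 234.6] seen (np.int64(250), np.int64(223)) (np.int64(255), np.int64(235)) 35
pinH pred [245.4 206.7] [249.5 213. ] seen (np.int64(242), np.int64(201)) (np.int64(255), np.int64(220)) 65
x px/mm [-0.34 -0.1 ]
y px/mm [-0.19  0.27]
z px/mm [-0.05 -0.26]
[0.63356792 0.09025186 0.12803678] [ 1.79993123e+02 -5.09837898e-03 -8.20462210e+01]
```

View pics/s3.png

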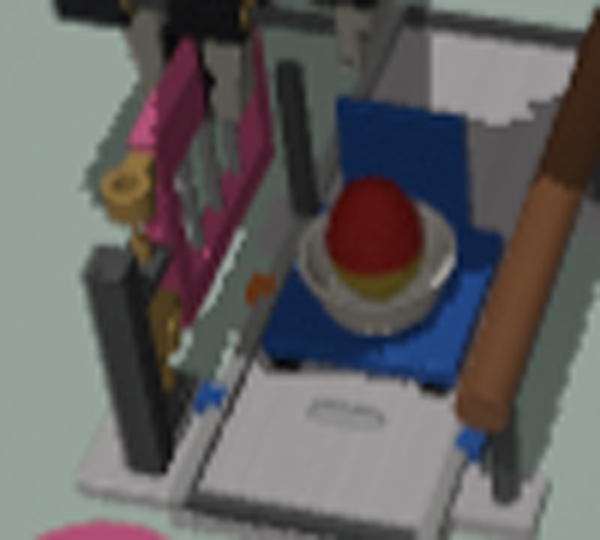

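The upper socket's hole is at crop (127,185), almost straight above the upper pin at (140,240), maybe 2 mm outward. I'll nudge it and lower gently.

Request:
drive_tool:
  commands:
    - {"tx": -0.0026, "ty": 0.0016, "tz": 0, "turn": 0, "hand": 1}
    - {"tx": -0.0026, "ty": 0.0016, "tz": -0.008, "turn": 0, "hand": 1}
    - {"tx": -0.0026, "ty": 0.0016, "tz": -0.015, "turn": 0, "hand": 1}
    - {"tx": -0.0026, "ty": 0.0016, "tz": -0.019, "turn": 0, "hand": 1}
    - {"tx": -0.0026, "ty": 0.0016, "tz": -0.023, "turn": 0, "hand": 1}
    - {"tx": -0.0026, "ty": 0.0016, "tz": -0.023, "turn": 0, "hand": 1}

```text
time_s: 18.25
tcp_pos: [0.6314, 0.091, 0.1139]
eef_rot: [180.0, -0.0, -82.0]
contact_force: [0.4, 1.0, -1.2]
gripper_width: 0.0117
gripper_force: 40.0
```

Request:
drive_tool:
  commands:
    - {"tx": 0, "ty": 0, "tz": -0.004, "turn": 0, "hand": 1}
    - {"tx": 0, "ty": 0, "tz": -0.008, "turn": 0, "hand": 1}
    - {"tx": 0, "ty": 0, "tz": -0.008, "turn": 0, "hand": 1}

```text
time_s: 18.55
tcp_pos: [0.6321, 0.091, 0.1097]
eef_rot: [-179.9, -0.0, -82.1]
contact_force: [1.7, -0.8, -2.4]
gripper_width: 0.0117
gripper_force: 40.0
```

Request:
drive_tool:
  commands:
    - {"tx": 0, "ty": 0, "tz": -0.004, "turn": 0, "hand": 1}
    - {"tx": 0, "ty": 0, "tz": -0.008, "turn": 0, "hand": 1}
    - {"tx": 0, "ty": 0, "tz": -0.008, "turn": 0, "hand": 1}

```text
time_s: 18.85
tcp_pos: [0.6321, 0.091, 0.1049]
eef_rot: [-179.9, -0.0, -82.1]
contact_force: [3.3, -2.8, -2.2]
gripper_width: 0.0115
gripper_force: 40.0
```

Request:
drive_tool:
  commands:
    - {"tx": 0.001, "ty": -0.001, "tz": -0.004, "turn": 0, "hand": 1}
    - {"tx": 0.001, "ty": -0.001, "tz": -0.007, "turn": 0, "hand": 1}
    - {"tx": 0.001, "ty": -0.001, "tz": -0.007, "turn": 0, "hand": 1}

```text
time_s: 19.15
tcp_pos: [0.6322, 0.0905, 0.1007]
eef_rot: [180.0, -0.0, -82.0]
contact_force: [1.1, -2.4, -0.5]
gripper_width: 0.0119
gripper_force: 40.0
```

Request:
drive_tool:
  commands:
    - {"tx": 0, "ty": 0, "tz": -0.003, "turn": 0, "hand": 1}
    - {"tx": 0, "ty": 0, "tz": -0.003, "turn": 0, "hand": 1}
    - {"tx": 0, "ty": 0, "tz": -0.003, "turn": 0, "hand": 1}

```text
time_s: 19.45
tcp_pos: [0.6327, 0.0903, 0.1004]
eef_rot: [-179.9, -0.0, -82.0]
contact_force: [-1.4, -3.7, 9.5]
gripper_width: 0.0116
gripper_force: 40.0
```

Seated: z matches the computed 0.1008, and the bracket is now pushing back. I'll release and rise.

Request:
drive_tool:
  commands:
    - {"tx": 0, "ty": 0, "tz": 0.002, "turn": 0, "hand": 1}
    - {"tx": 0, "ty": 0, "tz": 0.002, "turn": 0, "hand": 0.7}
    - {"tx": 0, "ty": 0, "tz": 0.002, "turn": 0, "hand": 0.6}
    - {"tx": 0, "ty": 0, "tz": 0.002, "turn": 0, "hand": 0.6}
    - {"tx": 0, "ty": 0, "tz": 0.002, "turn": 0, "hand": 0.6}
    - {"tx": 0, "ty": 0, "tz": 0.03, "turn": 0, "hand": 0.6}
    - {"tx": 0, "ty": 0, "tz": 0.08, "turn": 0, "hand": 0.6}
    - {"tx": 0, "ty": 0, "tz": 0.16, "turn": 0, "hand": 0.6}
    - {"tx": 0, "ty": 0, "tz": 0.24, "turn": 0, "hand": 0.6}
    - {"tx": 0, "ty": 0, "tz": 0.32, "turn": 0, "hand": 0.6}

```text
time_s: 20.45
tcp_pos: [0.6318, 0.0904, 0.2927]
eef_rot: [180.0, -0.0, -82.0]
contact_force: [0.3, 0.7, 0.1]
gripper_width: 0.0348
gripper_force: 0.0
```

Request:
drive_tool:
  commands:
    - {"tx": -0.02, "ty": -0.08, "tz": 0, "turn": 0, "hand": 0.6}
    - {"tx": -0.05, "ty": -0.16, "tz": 0, "turn": 0, "hand": 0.6}
    - {"tx": -0.08, "ty": -0.24, "tz": 0, "turn": 0, "hand": 0.6}
    - {"tx": -0.1, "ty": -0.32, "tz": 0, "turn": 0, "hand": 0.6}
    - {"tx": -0.1, "ty": -0.4, "tz": 0, "turn": 0, "hand": 0.6}
    - {"tx": -0.1, "ty": -0.48, "tz": 0, "turn": 0, "hand": 0.6}
    - {"tx": -0.1, "ty": -0.5, "tz": 0, "turn": 0, "hand": 0.6}
    - {"tx": -0.1, "ty": -0.5, "tz": 0, "turn": 0, "hand": 0.6}

```text
time_s: 21.25
tcp_pos: [0.5717, -0.2114, 0.2903]
eef_rot: [179.9, 0.0, -82.2]
contact_force: [0.3, 0.2, -0.2]
gripper_width: 0.0349
gripper_force: 0.0
```

```bash
python3 - <<'E'
from h import *
print(r.get_state()['tcp_pos'],r.get_state()['time_s'])
f,K,D,W=cam('side'); t,Kt,Dt,Wt=cam('top')
toe=O+RT@np.array([.075,-.02,.065]); print('toe pred side',proj([toe],K,D,W)[0],'top',proj([O+RT@np.array([.075,y,.135]) for y in (-.02,.1)],Kt,Dt,Wt).round(1).tolist())
a=cv2.resize(f[160:270,220:345],None,fx=4,fy=4,interpolation=cv2.INTER_CUBIC)
b=cv2.resize(t[125:215,270:390],None,fx=2.4,fy=2.4,interpolation=cv2.INTER_CUBIC)
out=np.zeros((440,500+288,3),np.uint8); out[:440,:500]=a; out[:216,500:]=b; save('f.png',out)
E
```

```text
[ 0.57171374 -0.21139609  0.29028931] 21.25
toe pred side [267.74987558 190.61186024] top [[335.6, 138.6], [298.9, 142.9]]
```

View pics/f.png

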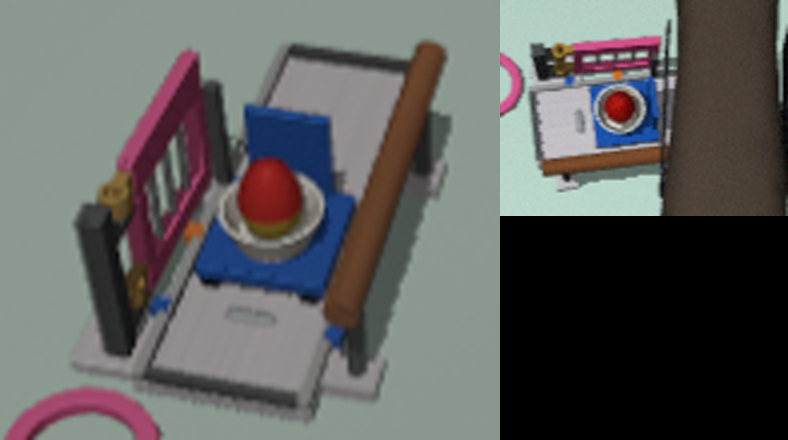

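The gate hangs on both pins: the top socket is at (115,195) and the toe meets the strike post at (210,90). The carrier is at the orange station. One wrist look will verify the closed angle.

Request:
drive_tool:
  commands:
    - {"tx": 0.05, "ty": 0.78, "tz": 0.05, "turn": 0, "hand": 0.6}
    - {"tx": 0.05, "ty": 0.78, "tz": 0.05, "turn": 0, "hand": 0.6}
    - {"tx": 0.05, "ty": 0.78, "tz": 0.05, "turn": 0, "hand": 0.6}
    - {"tx": 0.05, "ty": 0.78, "tz": 0.05, "turn": 0, "hand": 0.6}
    - {"tx": 0.05, "ty": 0.78, "tz": 0.05, "turn": 0, "hand": 0.6}
    - {"tx": 0.05, "ty": 0.78, "tz": 0.05, "turn": 0, "hand": 0.6}
    - {"tx": 0.05, "ty": 0.78, "tz": 0.05, "turn": 0, "hand": 0.6}
    - {"tx": 0.05, "ty": 0.78, "tz": 0.05, "turn": 0, "hand": 0.6}
    - {"tx": 0.05, "ty": 0.78, "tz": 0.05, "turn": 0, "hand": 0.6}
    - {"tx": 0.05, "ty": 0.78, "tz": 0.05, "turn": 0, "hand": 0.6}

```text
time_s: 22.35
tcp_pos: [0.6009, 0.2642, 0.3205]
eef_rot: [180.0, 0.0, -81.8]
contact_force: [0.1, -0.2, -0.4]
gripper_width: 0.0348
gripper_force: 0.0
```

Request:
drive_tool:
  commands:
    - {"tx": 0, "ty": 0, "tz": 0, "turn": 0, "hand": 0.6}
    - {"tx": 0, "ty": 0, "tz": 0, "turn": 0, "hand": 0.6}

```text
time_s: 22.55
tcp_pos: [0.6014, 0.2596, 0.3206]
eef_rot: [180.0, -0.0, -81.9]
contact_force: [-0.1, 0.1, 0.2]
gripper_width: 0.035
gripper_force: 0.0
```

```bash
python3 - <<'E'
from h import *
f,K,D,W=cam('wrist'); print(r.get_state()['tcp_pos'],W[:3,3])
h=cv2.cvtColor(f,cv2.COLOR_RGB2HSV)
m=((h[...,0]>155)&(h[...,0]<178)&(h[...,1]>110)).astype(np.uint8); m[240:]=0
n,l,s,c=cv2.connectedComponentsWithStats(m)
for i in range(1,n):
    if s[i,4]>60: print(s[i],c[i])
pr=proj([O+RT@np.array([.075+b,y,.135]) for y in (-.02,.1) for b in (.006,-.006)],K,D,W); print(pr.round(1).tolist())
# outer silhouette edge for the largest straight component
for y in range(0,130,6):
    xs=np.nonzero(m[y,200:420])[0]
    if len(xs): q=onz([(xs.min()+200-.5,y)],.135,K,D,W)[0]; q2=onz([(xs.max()+200+.5,y)],.135,K,D,W)[0]; print(y,xs.min()+200,xs.max()+200,tt(q).round(4)[:2],tt(q2).round(4)[:2])
E
```

```text
[0.60157418 0.25866897 0.32082918] [0.61162903 0.19182636 0.47835374]
[315   0  14  64 780] [321.28333333  30.77051282]
[ 289  139   71   70 1855] [323.58328841 173.29487871]
[[312.4, -77.4], [326.0, -77.4], [313.2, 64.4], [325.9, 64.5]]
0 316 328 [0.0785 0.0439] [0.0667 0.0439]
6 316 328 [0.0785 0.049 ] [0.0667 0.049 ]
12 316 327 [0.0786 0.0541] [0.0676 0.0541]
18 316 327 [0.0786 0.0592] [0.0676 0.0592]
24 316 327 [0.0786 0.0644] [0.0675 0.0644]
30 316 327 [0.0786 0.0696] [0.0675 0.0696]
36 315 327 [0.0796 0.0748] [0.0675 0.0748]
42 315 327 [0.0796 0.0801] [0.0675 0.0801]
48 315 326 [0.0797 0.0854] [0.0684 0.0853]
54 315 326 [0.0797 0.0907] [0.0684 0.0907]
60 315 326 [0.0797 0.096 ] [0.0684 0.096 ]
66 326 326 [0.0694 0.1014] [0.0684 0.1014]
```

```bash
python3 -c "
from plant import r
print(r.close_job())"
```

```text
the job is handed in; nothing more can be done
None
```

The job is handed in at about 22.6 s: the carrier is in the detent at the orange-marked station, and the pink gate hangs on both pins, closed to within about 1° with its free end beside the strike post; I kept the arm clear of the cups, bell and ring and did not check them at the end.

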